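# Turn on the heater under the pine shelf

## Robot

A 6-joint arm with a two-finger parallel gripper is mounted at the origin on the work surface. World frame = base frame: x ahead of the robot, y to its left, z up, the work surface at z = 0. Lengths are in mm, angles in rad, forces in N, time in s.
With the tool pointing down it reaches from about 350 to 975 mm from the base axis. Payload 7.1 kg.
Tool frame: the origin (TCP) lies between the finger pads; the fingertips stand 17 mm ahead of it and the grasp point (between the pads) lies 2 mm behind it (tip_reach is the y of the fingertips in the tool frame, in mm); y points along the fingers, x is the direction in which the jaws open and shut, and the axes are right-handed (so a half turn about y gives the same grasp; the last joint's range is limited). The gripper opens to 88 mm and grips with 3 to 60 N. Pads are 20 mm wide; open, the fingers measure 115 mm over their backs; the gripper's body (75 mm by 178 mm) begins 61 mm behind the grasp point.
Start: joints at [-1.168, 0.423, 1.63, -0, 1.089, -0.019], TCP at [255.892, -570.197, 239.675] pointing down, gripper open.
Joint ranges: [-3, 3], [-0.9, 2.11], [0.09, 2.58], [-1.31, 4.45], [0.11, 2.69], [-2.54, 2.54]. Speed limits (rad/s): [2.39, 2.39, 3.01, 3.14, 3.14, 3.14].

## Interface

Orientations are given as a rotation vector (axis times angle).
In Python, from workcell import get_obs, get_image, camera_model, close_job, silhouettes, tip_of, tip_reach gives the robot as it stands. The module is installed in compiled form; this text tells all that it offers.
- The arm moves only by the tool arm_command, never from a script. Its argument "targets" is a list of rows, each a list of 4 numbers: the shift along the tool's x, y, z in mm, then the turn about the tool's y in rad. A call has 1 to 20 rows; each row shifts and turns the commanded pose from where the row before left it, along the tool's axes as they then stand; what a row does not reach is not made up. A row lasts 1/12 s, in which the tool goes at most 41.7 mm and 7.16 degrees, less where a joint would pass 70% of its speed; a pose out of reach is approached as far as the arm can. A call is refused whole if a number of a shift passes 41.7 or a number of a turn 0.125, either way. A call with a gripper value outside its range is refused whole. "gripper" is the opening in per cent of the stroke, from 0 (shut) to 100 (fully open), set as the call begins (left out, the last holds). The fingers move at their own pace and stop on an object; the grip force is fixed at half the most. Time passes only in rows, so rows that do not move let the fingers close. It gives the time, the measured TCP pose, the force and the opening at its end, in the units of the state.
- get_obs(): the state, without advancing time (a new reading comes with each control period).
- get_image(name): name is "scene" or "top"; returns the picture (420x560x3 uint8, blue, green, red); there is no depth.
- camera_model(name): a dict with "mtx" (3x3 intrinsics, pixels), "dist" ([k1, k2, p1, p2, k3] as OpenCV has them; the pictures are not rectified), "position" and "orientation" of the camera in the world. Camera axes: x right, y up, looking along -z (the intrinsics and any distortion apply to the point x, -y, -z); pixel columns grow to the right and rows downward; lengths in mm; the calibration is good to about 2 mm. A picture is of the moment at which its call begins. camera_model takes no time and is no camera call.
- close_job(): hands the job in, once; it reports no verdict.
Trained networks look in the newest picture that a camera, given by its name, has taken for a name from the list of things; names that differ only in an ending like _2 or _b are one class to them, and where a whole thing is asked for, a point or a joint stands for the part that bears it (a point fixed in the world has none). Each returns a list of dicts, best first, with "conf" (0 to 1); they miss things now and then, are a little off and sometimes report something else, mostly with a low value. They report only what shows in the picture. A call takes as long as a camera call.
- silhouettes(camera, thing): "pixels" (420x560 bool, what is visible of it) and "at" ([column, row] in pixels, amid what is visible of it).
- tip_of(camera, thing): "at" ([column, row] in pixels: a listed point, or the origin of a listed thing).
The state is a dict: "t": time; "qpos": joint angles; "qvel": joint speeds; "joint_torque": joint torques, N m; "ee_pos": TCP position; "orientation": TCP orientation; "ft_force": force on the tool from outside, world axes, zero at the start; "moment": the same for the moment, N m; "width": finger opening in mm.
Only numpy, scipy, OpenCV 4.12 (cv2) and the standard library are available. Lean on these libraries where they do the work, as an engineer would, in place of code of your own. Each camera call takes 0.05 s, during which the arm holds its last target. There are 200 camera calls.

## Task

Turn the heater on: with a fingertip, push the lever of the shut-off tap round until the tap is fully open, its lever lying along the copper pipe against its stop, and after that push the black pointer of the round dial until it points squarely at the thick peg. Only push on the lever and the pointer, do not grip them, and leave the other things on the shelf where they stand.

Things in the scene. Friction and masses are not known exactly. Their poses are not given: they have to be found in the camera images.
- tap_lever (a joint): Turn of the tap's steel lever about its upright axis, rad. 0 = shut (lever square across the pipe, on the robot's side); it grows counter-clockwise seen from above to 1.571 = fully open, lever along the pipe, against a hard stop. Starts between 0 and 0.5. Stiff by friction (about 0.2 N m), no spring: it stays where it is left.
- lever_axis (a point): Point on the turning axis of the tap lever, at the middle of the lever's height (211 mm above the work surface, 91 mm above the shelf). A hub of 26 mm diameter lies round it. The tap's copper pipe (18 mm diameter, 170 mm long, its middle 45 mm above the shelf) runs below, with a 32 mm thick brass valve body.
- lever_end (a point): Free end of the tap lever at the middle of its height, 104 mm from the axis. The lever is a straight level bar, 14 mm wide over its side faces, 24 mm high, its flat upright side faces free from 22 to 96 mm from the axis; to open, push on the face on its clockwise side (seen from above); the space beneath it down to the pipe is 25 mm high.
- pointer (a joint): Turn of the dial's pointer about its upright axis, rad, growing counter-clockwise seen from above; 0 = at the middle peg place, the outer peg places are at +1.2 and -1.2, stops at +1.7 and -1.7. Starts between 0.3 and 0.9. Stiff by friction (about 0.14 N m), no spring or click: it stays where it is left.
- pointer_hub (a point): Point on the pointer's turning axis, the centre of the round dial, at the middle of the pointer arm's height (167 mm above the work surface, 47 mm above the shelf). Its own x axis runs along the arm to the tip. A hub of 34 mm diameter lies round it, its top 19 mm above this point.
- pointer_tip (a point): Tip of the black pointer arm, 72 mm from the axis. The arm is 14 mm wide over its flat upright side faces (19 to 49 mm from the axis), 26 mm high (34 to 60 mm above the shelf) and ends in an arrowhead up to 22 mm wide that begins 49 mm from the axis. Its underside is 6 mm above the tops of the pegs.
- peg_thick: The one thick dark steel peg on the dial plate: 22 mm diameter, 18 mm high, standing 82 mm from the dial's centre at one of three places (the middle one or 1.2 rad to either side). Origin at the centre of its foot, on the dial plate, 10 mm above the shelf. The white dial plate is 190 mm in diameter.
- peg_thin_a: A thin dark steel peg on the dial plate, 8 mm diameter, 18 mm high, in another of the three places. Origin at the centre of its foot.
- peg_thin_b: A second thin peg, just the same, in the remaining place.
- kettle_lid: Loose red enamel kettle lid, 130 mm diameter, 44 mm high with its knob, lying on the shelf at the left end (+y). Origin at the centre of its underside. To be left alone.
- boot_stretcher: Loose wooden boot stretcher, about 265 mm long along its x, 71 mm wide, 50 mm high, at the right end of the shelf (-y). Origin under the middle. To be left alone.
- egg_cup: Loose green egg cup, 46 mm diameter at the rim, 60 mm high, near the middle of the shelf between the dial and the tap. Origin at the centre of its foot. To be left alone.
- funnel: Loose aluminium funnel standing mouth down at the left end of the shelf (+y), 80 mm diameter, 85 mm high. Origin at the centre of its mouth. To be left alone. The shelf's top is 120 mm above the work surface; it is 320 mm deep and 1100 mm wide.

How it is judged (in metres and radians):
On the way, in this order (a step that is already met when the one before it is completed fails the run):
1. the tap is pushed fully open (value of joint tap_lever above 1.45 rad), for 0.2 s.
2. then the pointer is pushed round to the thick peg (y of peg_thick in the frame of pointer_hub between -0.012 and 0.012 m and x of peg_thick in the frame of pointer_hub above 0.05 m), for 0.2 s.
At the end, for the whole second after the job is handed in: The tap lever stands at its open stop (above 1.45 of 1.571 rad), the pointer stands still and its line passes within 12 mm of the thick peg's centre (about 8 degrees), pointing towards the peg (all of step 2 and value of joint tap_lever above 1.45 rad and velocity of joint pointer between -0.05 and 0.05 rad/s); the robot touches nothing.
It fails at once if the pointer was pinched between the fingers (contact force between the fingers and pointer_c3 above 0.5 N and contact force between the fingers and pointer_c4 above 0.5 N).
It fails at once if the tap lever was pinched between the fingers (contact force between the fingers and tap_lever_c2 above 0.5 N and contact force between the fingers and tap_lever_c3 above 0.5 N).
It fails at once if another thing on the shelf was moved or lifted (over 20 mm) (distance of any of kettle_lid, boot_stretcher, egg_cup, funnel from where it was at the start of the episode above 0.02 m).
It fails at once if another thing on the shelf was tipped over (angle between any of kettle_lid, boot_stretcher, egg_cup, funnel's own z axis and vertical above 0.4 rad).
It also fails if it takes over 58 s, if anything falls off the work surface, if the arm or the gripper's body presses on something with over 40 N, if the wrist force passes 120 N, or if a joint passes its speed limit or range.

## Working session

There is one attempt and no reset: what is moved stays moved. The work goes in short steps, Python scripts to look and compute and a tool call to move; the robot and the scene stay as the last step left them, time stands still between calls to the robot, and variables do not carry over. Pictures are saved under pics/ and viewed, about 8 in all and at most 12, crops included, and the job is handed in when it is done.

Besides the shell and the picture viewer there is one more tool, called in YAML: its name, and indented under it one key for each argument. arm_command: Moves the arm, as the interface text tells. Its arguments: {"type":"object","properties":{"targets":{"type":"array","items":{"type":"array","items":{"type":"number"}}},"gripper":{"type":"number"}},"required":["targets"]}

```bash
mkdir -p pics; cat > h.py <<'E'
import numpy as np, cv2
from scipy.spatial.transform import Rotation as R
from workcell import *
def cam(n):
    m=camera_model(n); o=np.array(m["orientation"],float)
    Rm=R.from_rotvec(o).as_matrix() if o.shape==(3,) else (o if o.shape==(3,3) else R.from_quat(o).as_matrix())
    return np.array(m["mtx"]),np.array(m["dist"]),np.array(m["position"]),Rm
def ray(n,px):
    K,d,p,Rm=cam(n)
    u=cv2.undistortPoints(np.array([[px]],float),K,d)[0,0]
    v=Rm@np.array([u[0],-u[1],-1.]); return p,v/np.linalg.norm(v)
def onz(n,px,z):
    p,v=ray(n,px); return p+v*(z-p[2])/v[2]
def tri(a,b):
    p,v=ray("scene",a); q,w=ray("top",b)
    s=np.linalg.lstsq(np.c_[v,-w],q-p,rcond=None)[0]
    A=p+s[0]*v;B=q+s[1]*w; return (A+B)/2,np.linalg.norm(A-B)
def proj(n,P):
    K,d,p,Rm=cam(n); c=(np.array(P)-p)@Rm
    return cv2.projectPoints(np.array([[c[0],-c[1],-c[2]]]),np.zeros(3),np.zeros(3),K,d)[0][0,0]
E
cat > a.py <<'E'
from h import *
import sys
for n in("scene","top"): cv2.imwrite(f"pics/{n}0.png",get_image(n))
print(camera_model("top"))
Z=dict(lever_axis=211,lever_end=211,pointer_hub=167,pointer_tip=167,peg_thick=130,peg_thin_a=130,egg_cup=120,kettle_lid=120,funnel=120,boot_stretcher=120)
for t,z in Z.items():
    r={}
    for n in("scene","top"):
        r[n]=tip_of(n,t)
        for x in r[n][:3]: print(t,n,round(x["conf"],2),np.round(x["at"],1),np.round(onz(n,x["at"],z)))
    if r["scene"] and r["top"]: print("   tri",*tri(r["scene"][0]["at"],r["top"][0]["at"]))
o=get_obs();print(o["t"],o["ee_pos"],R.from_rotvec(o["orientation"]).as_matrix().round(2))
E
python3 a.py
```

```text
{'mtx': array([[415.66207053,   0.        , 285.63439378],
       [  0.        , 415.66207053, 209.77845096],
       [  0.        ,   0.        ,   1.        ]]), 'dist': array([-0.00756511,  0.        ,  0.        ,  0.        ,  0.        ]), 'position': array([ 388.35898952,   27.67448387, 1359.61928301]), 'orientation': array([ 0.10485896, -0.13765394, -1.58289477])}
lever_axis scene 0.62 [245.9 179.3] [ 552. -178.  211.]
lever_axis top 0.73 [349.9 214.7] [ 550. -178.  211.]
lever_axis top 0.59 [293.1 195.5] [607. -20. 211.]
   tri [ 550.90898908 -178.2671893   210.29568739] 1.6866999163051761
lever_end scene 0.54 [278.2 166.2] [ 433. -192.  211.]
lever_end top 0.63 [355.8 247.5] [ 458. -190.  211.]
   tri [ 450.30277183 -182.42894325  221.29119853] 18.482221878770723
pointer_hub scene 0.79 [328.  269.7] [583. 225. 167.]
pointer_hub top 0.5 [215.3 212.2] [569. 205. 167.]
   tri [570.60742267 208.29469469 150.05443984] 3.0734422905453505
pointer_tip scene 0.61 [327.1 280.9] [609. 253. 167.]
pointer_tip top 0.61 [194.1 194.8] [621. 267. 167.]
   tri [618.5025888  264.44004749 179.6
[... 499 characters left out ...]
.6181755233535761
kettle_lid scene 0.92 [420.3 333.1] [523. 450. 120.]
kettle_lid scene 0.17 [341.4 302.4] [593. 286. 120.]
kettle_lid top 0.61 [136.2 229. ] [529. 446. 120.]
   tri [526.73675701 448.41384178 121.3653709 ] 6.535981995498378
funnel scene 0.71 [353.5 352.9] [666. 407. 120.]
funnel top 0.9 [149.7 189. ] [650. 410. 120.]
   tri [656.31955829 407.74087136 113.40774928] 13.3149748656136
boot_stretcher scene 0.73 [206.7 169.7] [ 540. -469.  120.]
boot_stretcher top 0.77 [434.6 218.1] [ 549. -451.  120.]
   tri [ 548.3891014  -448.002716    130.60905004] 2.2509248966873736
1.1 [ 255.91335927 -570.20052027  239.68304982] [[ 0.41  0.    0.91]
 [-0.91 -0.    0.41]
 [ 0.   -1.    0.  ]]
```

```bash
python3 -c "
import cv2
a=cv2.imread('pics/top0.png')[150:290,110:480];b=cv2.imread('pics/scene0.png')[140:380,190:470]
cv2.imwrite('pics/t1.png',cv2.resize(a,None,fx=2.1,fy=2.1,interpolation=2));cv2.imwrite('pics/s1.png',cv2.resize(b,None,fx=2.4,fy=2.4,interpolation=2))"
```

```text
(no output)
```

View pics/t1.png

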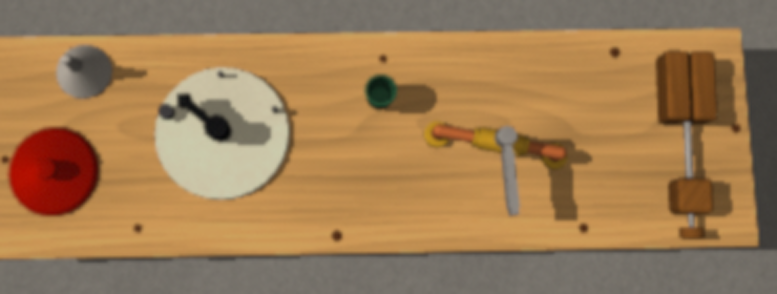

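View pics/s1.png

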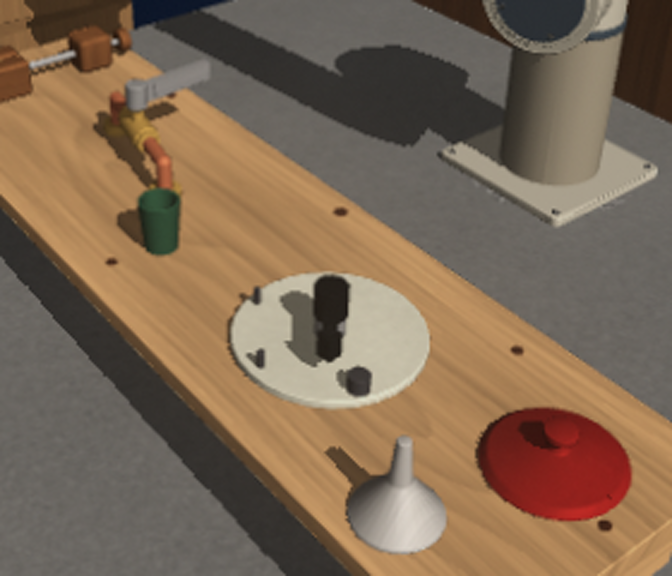

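The top view (up is +x, left is +y) shows the lever hub at crop (506,135) and its end at (513,213). The lever is nearly shut and must swing to the right (-y). The dial has the thick peg at its left (167,111), with thin pegs at (222,74) and (275,109). The pointer aims at about (182,99), so it needs a small counter-clockwise push. The scene view agrees: the thick peg is at (358,380), and the lever's end is at (209,68).

Next I'll refine the geometry.

```bash
cat > b.py <<'E'
from h import *
from scipy.optimize import least_squares
T=get_image("top"); cv2.imwrite("pics/top_b.png",T)
hsv=cv2.cvtColor(T,cv2.COLOR_BGR2HSV); m=((hsv[...,1]<60)&(hsv[...,2]>120)).astype(np.uint8)
m[:, :150]=0; m[:,270:]=0; m[:170]=0; m[255:]=0
n,l,s,c=cv2.connectedComponentsWithStats(m); k=1+s[1:,4].argmax()
H=cv2.convexHull(np.argwhere(l==k)[:,::-1].astype(np.int32))[:,0]
P=np.array([onz("top",h,130)[:2] for h in H])
f=least_squares(lambda x:np.hypot(*(P-x[:2]).T)-x[2],[570,210,95],loss="soft_l1"); dc=f.x[:2]
print("dial",f.x)
for t,px in(("thick",(189.5,202.9)),("thin mid",(215.7,185.2)),("thin r",(241,201.9))):
    q=onz("top",px,148)[:2]; d=q-dc; print(t,q,np.hypot(*d),np.arctan2(d[1],d[0]))
import sys
for t,z,hub in(("pointer",180,dc),("tap_lever",223,np.array([551.,-178.]))):
    for n in("top","scene"):
        r=silhouettes(n,t)
        if not r: print(t,n,"none"); continue
        a=np.argwhere(r[0]["pixels"])[:,::-1]
        W=np.array([onz(n,h,z)[:2] for h in a]); d=W-hub; rr=np.hypot(*d.T)
        sel=(rr>25)&(rr<110)
        v=d[sel].mean(0) if sel.any() else [0,0]
        w=np.linalg.svd(W-W.mean(0),full_matrices=False)[2][0]
        print(t,n,r[0]["conf"],len(a),"ang from hub",np.arctan2(v[1],v[0]),"maxr",rr.max(),"pca",np.arctan2(w[1],w[0]),"mean",W.mean(0))
for n,a,b in(("top",(350.9,214.3),(354.3,251.4)),):
    A=onz(n,a,223);B=onz(n,b,223);print("lever",A,B,np.hypot(*(B-A)[:2]),np.arctan2(*(B-A)[1::-1]))
A,B=onz("top",(322,213.3),174),onz("top",(372,221.5),174);print("pipe",A,B,np.arctan2(*(B-A)[1::-1]))
print("tip top",onz("top",(196.7,197.1),180),"hub top",onz("top",(214.3,211),186),"sceneaxis",onz("scene",(190+137/2.4,140+82/2.4),223))
E
python3 b.py
```

```text
dial [572.46935487 209.59229159  92.62507841]
thick [600.85429927 283.62576192] 79.28845941755338 1.204675658813483
thin mid [653.11880287 207.12299941] 80.68724103808253 -0.0306080335426658
thin r [601.76525698 132.18053428] 82.76974115439727 -1.2090109598901093
pointer top 0.75 208 ang from hub 0.8350464923952305 maxr 64.98067573380767 pca -2.270289969217335 mean [582.28472291 219.05749537]
pointer scene 0.56 415 ang from hub 0.8437232218173395 maxr 97.94940713093877 pca 0.8783129474639941 mean [596.52271393 235.9892953 ]
tap_lever top 0.6 293 ang from hub -3.1057038049804113 maxr 103.3027374200611 pca -3.092305843232219 mean [ 508.52156999 -179.2430515 ]
tap_lever scene 0.83 324 ang from hub 2.6564108446719294 maxr 99.97511080884834 pca 0.19802962252491368 mean [ 521.03070617 -161.06948875]
lever [ 549.50239243 -178.31536605  223.        ] [ 446.90362647 -183.42642572  223.        ] 102.72599333756315 -3.0918178050920946
pipe [ 560.56410978 -103.54475796  174.        ] [ 534.58126574 -247.47432315  174.        ] -1.7493974683179812
tip top [611.88295263 256.55267089 180.        ] hub top [569.80901997 204.81431477 186.        ] sceneaxis [ 544.65169539 -182.44316232  223.        ]
```

arm_command:
  targets:
    - [0,-3,0,-0.12]
    - [0,-3,0,-0.12]
    - [0,-3,0,-0.12]
    - [0,-3,0,-0.12]
    - [0,-3,0,-0.12]
    - [0,-3,0,-0.12]
    - [0,-3,0,-0.12]
    - [0,-3,0,-0.12]
    - [0,-3,0,-0.12]
    - [0,-3,0,-0.12]
  gripper: 0

```text
t: 2.18
ee_pos: [255.9, -570.2, 269.8]
orientation: [-1.57, -0.045, 0.045]
ft_force: [-0.3, 0.1, -0.1]
width: 24.4
```

arm_command:
  targets:
    - [17,0,28,0]
    - [17,0,28,0]
    - [17,0,28,0]
    - [17,0,28,0]
    - [17,0,28,0]
    - [17,0,28,0]
    - [17,0,28,0]
    - [17,0,28,0]
    - [17,0,28,0]
    - [17,0,28,0]
    - [17,0,28,0]
    - [17,0,28,0]
    - [17,0,28,0]
    - [17,0,28,0]
    - [0,0,0,0]
    - [0,0,0,0]

```text
t: 3.52
ee_pos: [474.1, -165.4, 269.7]
orientation: [-1.571, -0.043, 0.043]
ft_force: [0.3, -0.5, -0.5]
width: 0.3
```

arm_command:
  targets:
    - [5,0,7,0]
    - [5,0,7,0]
    - [0,15,0,0]
    - [0,15,0,0]
    - [0,14,0,0]
    - [0,14,0,0]
    - [0,0,0,0]

```text
t: 4.1
ee_pos: [481.3, -152.1, 209.4]
orientation: [-1.569, -0.036, 0.042]
ft_force: [0.2, -0.3, -0.3]
width: 0.5
```

```bash
python3 -c "
from h import *
a=get_image('top')[180:280,290:430];b=get_image('scene')[100:240,190:330]
cv2.imwrite('pics/c1.png',np.hstack([cv2.resize(a,(560,400),interpolation=2)[:, :400],cv2.resize(b,(400,400),interpolation=2)]))
o=get_obs();print(o['ee_pos'],o['qpos'],o['ft_force'])"
```

```text
[ 482.64301419 -152.46063249  211.55401221] [-3.29495595e-01  2.88059842e-01  1.91216536e+00  3.23423531e-05
  9.42442454e-01 -3.79356851e-01] [-0.62499973  0.0023042   0.22903591]
```

View pics/c1.png

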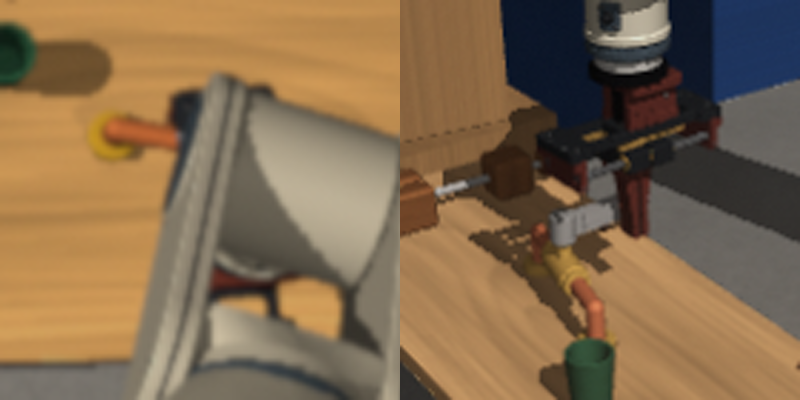

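arm_command:
  targets:
    - [0,0,-4,0]
    - [0,0,-4,0]
    - [0,0,-4,0]
    - [-1.4,0,-6.6,-0.1]
    - [-1.4,0,-6.6,-0.1]
    - [-1.4,0,-6.6,-0.1]
    - [-1.4,0,-6.6,-0.1]
    - [0,0,0,0]

```text
t: 4.87
ee_pos: [483.7, -191.7, 212.3]
orientation: [-1.542, -0.357, 0.355]
ft_force: [0.7, 0.2, 0.5]
width: -0.1
```

```bash
python3 -c "
from h import *
b=get_image('scene')[100:240,190:330]
cv2.imwrite('pics/c2.png',cv2.resize(b,(560,560),interpolation=2))
o=get_obs();print(o['ee_pos'],o['ft_force'],o['t'],R.from_rotvec(o['orientation']).as_matrix()[:2,0])"
```

```text
[ 483.52342289 -191.57400331  212.18236396] [-0.38609445  0.0048907  -0.13247819] 4.9167 [0.90111473 0.43358029]
```

View pics/c2.png

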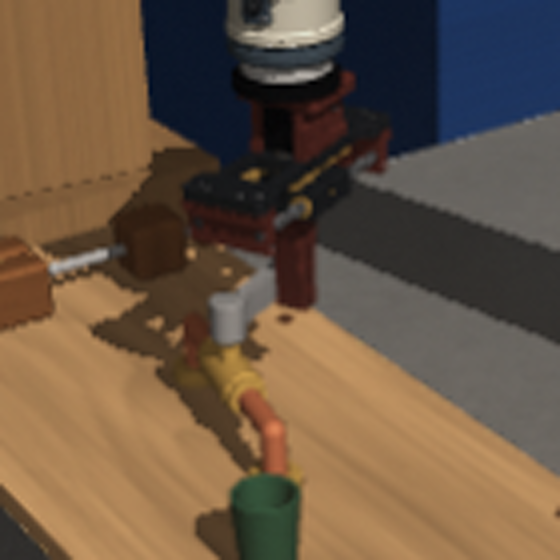

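arm_command:
  targets:
    - [-1.4,0,-6.6,-0.1]
    - [-1.4,0,-6.6,-0.1]
    - [-1.4,0,-6.6,-0.1]
    - [-1.4,0,-6.6,-0.1]
    - [-1.4,0,-6.6,-0.1]
    - [-1.4,0,-6.6,-0.1]
    - [-1.4,0,-6.6,-0.1]
    - [-1.4,0,-6.6,-0.1]
    - [0,0,0,0]

```text
t: 5.67
ee_pos: [512.7, -234.8, 211.7]
orientation: [-1.343, -0.97, 0.971]
ft_force: [-0.7, 0.2, -0.1]
width: 0.6
```

arm_command:
  targets:
    - [-0.7,0,-3.3,-0.05]
    - [-0.7,0,-3.3,-0.05]
    - [0,0,0,0]

```text
t: 5.92
ee_pos: [518.0, -237.9, 211.6]
orientation: [-1.306, -1.042, 1.044]
ft_force: [-2.5, -1.5, 1.9]
width: 0.2
```

arm_command:
  targets:
    - [0,0,-2,0]
    - [0,0,0,0]

```text
t: 6.08
ee_pos: [518.7, -238.0, 211.5]
orientation: [-1.304, -1.04, 1.044]
ft_force: [-9.0, -0.1, 4.7]
width: 0.2
```

arm_command:
  targets:
    - [0,0,-2,0]
    - [0,0,0,0]
    - [0,0,0,0]

```text
t: 6.33
ee_pos: [518.8, -238.1, 211.5]
orientation: [-1.301, -1.037, 1.046]
ft_force: [-14.4, 0.4, 9.9]
width: 0.3
```

arm_command:
  targets:
    - [0,0,10,0]
    - [0,0,20,0]
    - [0,-20,20,0]
    - [0,-30,10,0]
    - [0,-20,20,0]
    - [0,0,30,0]
    - [0,0,30,0]
    - [0,0,30,0]
    - [0,0,0,0]
    - [0,0,0,0]

```text
t: 7.17
ee_pos: [355.9, -201.4, 282.2]
orientation: [-1.309, -1.044, 1.042]
ft_force: [1.0, 0.4, -0.3]
width: 0.4
```

```bash
python3 -c "
from h import *
a=get_image('top')[180:280,290:430];b=get_image('scene')[100:240,190:330]
cv2.imwrite('pics/c3.png',np.hstack([cv2.resize(a,(560,400),interpolation=2)[:, :400],cv2.resize(b,(400,400),interpolation=2)]))
for n in('top','scene'):
  r=silhouettes(n,'tap_lever')
  for t in('lever_axis','lever_end'):
    for x in tip_of(n,t)[:1]: print(n,t,x['conf'],x['at'],onz(n,x['at'],211))
  if r:
    W=np.array([onz(n,h,223)[:2] for h in np.argwhere(r[0]['pixels'])[:,::-1]]);w=np.linalg.svd(W-W.mean(0),full_matrices=False)[2][0];print(n,r[0]['conf'],np.arctan2(w[1],w[0]),W.mean(0))
o=get_obs();print(o['ee_pos'],o['ft_force'],o['t'],R.from_rotvec(o['orientation']).as_matrix()[:2,0])"
```

```text
top lever_axis 0.82 [353.8, 216.5] [ 544.86728894 -188.38158637  211.        ]
top lever_end 0.53 [386.0, 218.3] [ 538.4692663  -278.76309836  211.        ]
top 0.53 1.363852592947108 [ 540.65025792 -220.06282087]
scene lever_axis 0.76 [247.3, 178.6] [ 546.74500482 -179.11929766  211.        ]
scene lever_end 0.49 [233.7, 161.6] [ 523.55230537 -298.72440909  211.        ]
scene 0.75 1.3139360568429934 [ 551.99424323 -196.01832504]
[ 357.00099026 -201.67194183  281.46926176] [ 0.40193966  0.05902324 -0.35074747] 7.5667 [0.21806396 0.97593447]
```

View pics/c3.png

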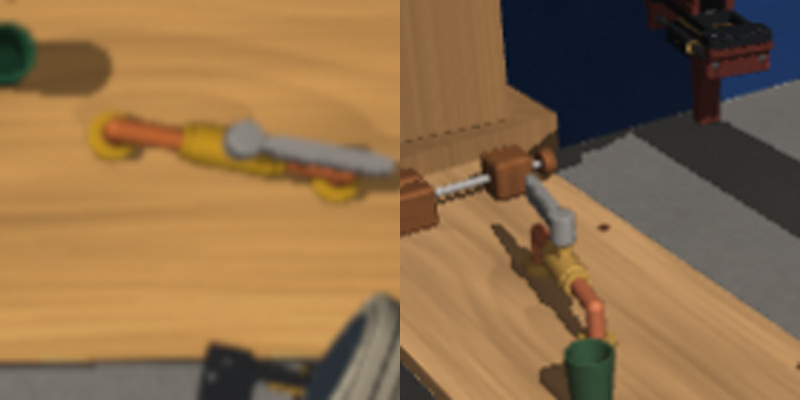

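The lever now lies along the pipe: hub at (243,140), end at (395,165). It held against its stop under about 14 N without moving. Next is the pointer.

arm_command:
  targets:
    - [0,0,0,0.12]
    - [0,0,0,0.12]
    - [0,0,0,0.12]
    - [0,0,0,0.12]
    - [0,0,0,0]

```text
t: 7.98
ee_pos: [356.7, -201.6, 281.5]
orientation: [-1.462, -0.677, 0.677]
ft_force: [-0.4, 0.1, -1.3]
width: 0.5
```

arm_command:
  targets:
    - [27,0,4,0]
    - [27,0,4,0]
    - [27,0,4,0]
    - [27,0,4,0]
    - [27,0,4,0]
    - [27,0,4,0]
    - [27,0,4,0]
    - [27,0,4,0]
    - [27,0,4,0]
    - [27,0,4,0]
    - [27,0,4,0]
    - [27,0,4,0]
    - [27,0,4,0]
    - [27,0,4,0]
    - [27,0,4,0]
    - [27,0,4,0]
    - [27,0,4,0]
    - [27,0,4,0]
    - [0,0,0,0]
    - [0,0,0,0]

```text
t: 9.65
ee_pos: [614.6, 217.6, 280.7]
orientation: [-1.46, -0.683, 0.685]
ft_force: [-0.5, -0.0, 0.9]
width: 0.8
```

```bash
cat > g.py <<'E'
from h import *
import sys
o=get_obs();M=R.from_rotvec(o['orientation']).as_matrix();p=np.array(o["ee_pos"])
a,r,off=map(float,sys.argv[1:4]);u=np.array([np.cos(a),np.sin(a)]);n=np.array([u[1],-u[0]])
t=np.array([572,208])+r*u+off*n; d=np.append(t,179)-p
print(p,"yaw",np.arctan2(M[1,0],M[0,0]),"target",t,"tool shift",M.T@d,o["t"],o["ft_force"])
E
python3 g.py 0.86 36 32
```

```text
[614.58503762 217.60223307 280.73334427] yaw 0.875745707280105 target [619.73871087 214.40433328] tool shift [  0.94721621 101.7295437   -6.05499524] 9.65 [-0.45797098 -0.04755655  0.87139976]
```

arm_command:
  targets:
    - [0,0,-8,0]
    - [0,15,0,0]
    - [0,15,0,0]
    - [0,15,0,0]
    - [0,15,0,0]
    - [0,15,0,0]
    - [0,15,0,0]
    - [0,11,0,0]
    - [0,0,0,0]
    - [0,0,0,0]

```text
t: 10.48
ee_pos: [620.4, 210.5, 180.5]
orientation: [-1.462, -0.679, 0.681]
ft_force: [0.2, -0.0, -0.0]
width: -0.0
```

```bash
python3 g.py 0.86 36 32; python3 -c "
from h import *
b=get_image('scene')[200:340,230:420]
cv2.imwrite('pics/d1.png',cv2.resize(b,(760,560),interpolation=2))"
```

```text
[620.38982438 210.46533123 180.47821992] yaw 0.8706622747377443 target [619.73871087 214.40433328] tool shift [2.59428295 1.47721125 3.03518747] 10.4833 [ 0.18674458 -0.03209403 -0.04909645]
```

View pics/d1.png

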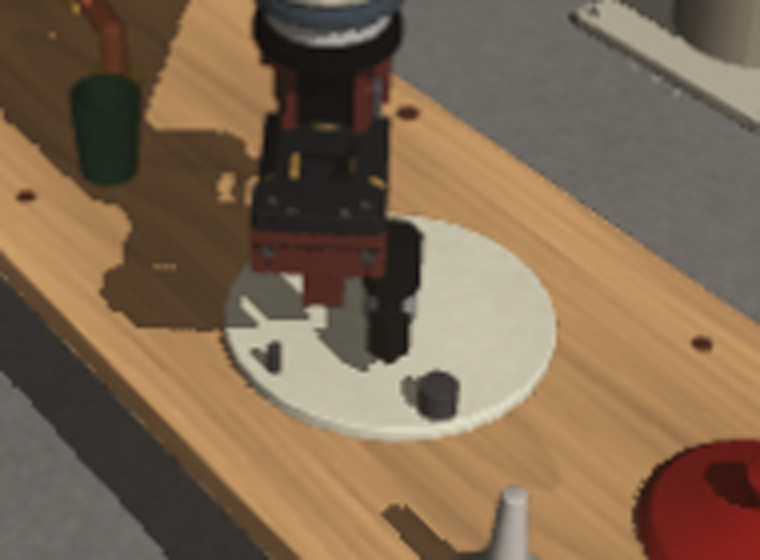

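The finger stands on the plate's free side next to the pointer. The pointer arm is at (390,290), the finger at (325,290), and the thick peg at (438,395). Now I push counter-clockwise in stages.

arm_command:
  targets:
    - [1,0,4,0]
    - [1,0,4,0]
    - [0,0,4,0]
    - [0,0,4,0]
    - [0.8,0,1.8,-0.05]
    - [0.8,0,1.8,-0.05]
    - [0.8,0,1.8,-0.05]
    - [0.8,0,1.8,-0.05]
    - [0,0,0,0]
    - [0,0,0,0]

```text
t: 11.37
ee_pos: [606.1, 230.4, 181.1]
orientation: [-1.406, -0.834, 0.832]
ft_force: [3.4, -0.7, -0.7]
width: 0.4
```

```bash
cat > m.py <<'E'
from h import *
im=get_image("scene")
def fit(mask=None):
    r=silhouettes("scene","pointer")
    return r
r=fit()
for t in("pointer_hub","pointer_tip"):
    for n in("scene","top"):
        for x in tip_of(n,t)[:1]: print(t,n,round(x["conf"],2),np.round(x["at"],1),np.round(onz(n,x["at"],167),1))
hub=np.array([572,208])
for n in("scene","top"):
    r=silhouettes(n,"pointer")
    if not r: continue
    px=r[0]["pixels"].astype(bool); best=[]
    for a in np.arange(0.6,1.6,0.02):   # render the pointer volume and compare by IoU
        u=np.array([np.cos(a),np.sin(a)]);v=np.array([-u[1],u[0]]);m=np.zeros(px.shape,np.uint8)
        def hull(pl,z0,z1):
            q=np.array([proj(n,[*(hub+s*u+w*v),z]) for s,w in pl for z in(z0,z1)])
            cv2.fillConvexPoly(m,cv2.convexHull(np.round(q).astype(np.int32)),1)
        hull([(0,7),(0,-7),(49,7),(49,-7)],154,180);hull([(49,11),(49,-11),(72,0)],154,180)
        hull([(17*np.cos(k),17*np.sin(k)) for k in np.arange(0,6.28,.4)],130,186)
        best.append((((m>0)&px).sum()/((m>0)|px).sum(),a))
    best.sort(reverse=True);print(n,round(r[0]["conf"],2),"IoU angle",[(round(i,3),round(a,2)) for i,a in best[:4]])
cv2.imwrite("pics/m.png",cv2.resize(im[200:340,230:420],(760,560),interpolation=2))
E
python3 m.py; python3 g.py 1.06 36 18
```

```text
pointer_hub top 0.59 [214.  211.2] [572.2 208.5 167. ]
pointer_tip scene 0.46 [332.1 285.8] [610. 272. 167.]
pointer_tip top 0.48 [194.7 195.6] [618.9 264.9 167. ]
scene 0.57 IoU angle [(np.float64(0.279), np.float64(1.06)), (np.float64(0.276), np.float64(1.02)), (np.float64(0.276), np.float64(1.08)), (np.float64(0.272), np.float64(1.04))]
top 0.46 IoU angle [(np.float64(0.685), np.float64(0.88)), (np.float64(0.684), np.float64(0.82)), (np.float64(0.678), np.float64(0.84)), (np.float64(0.677), np.float64(0.9))]
[605.96920651 230.14419088 180.99316995] yaw 1.070726612742027 target [605.30179363 230.60509989] tool shift [0.08323073 1.99276584 0.80781213] 11.7667 [3.45510994 0.60225365 2.05618645]
```

View pics/m.png

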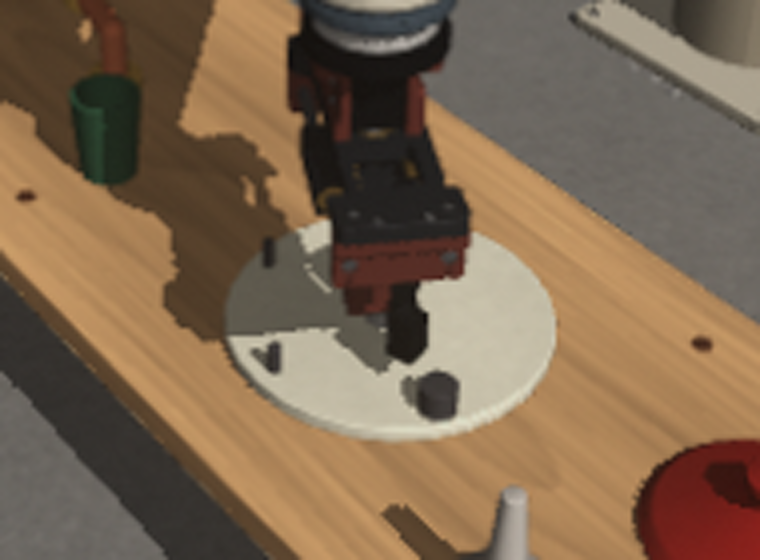

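arm_command:
  targets:
    - [0.6,0,1.4,-0.04]
    - [0.6,0,1.4,-0.04]
    - [0.6,0,1.4,-0.04]
    - [0.6,0,1.4,-0.03]
    - [0,0,0,0]
    - [0,0,0,0]
    - [0,0,0,0]

```text
t: 12.35
ee_pos: [602.1, 234.9, 181.0]
orientation: [-1.355, -0.949, 0.947]
ft_force: [5.8, 2.0, 0.7]
width: 0.1
```

arm_command:
  targets:
    - [0,0,-4,0]
    - [0,0,-6,0]
    - [0,-10,-6,0]
    - [0,-30,0,0]
    - [0,-30,0,0]
    - [-20,-30,0,0]
    - [-40,0,0,0]
    - [-40,0,0,0]
    - [-40,0,0,0]
    - [-40,0,0,0]
    - [-40,0,0,0]
    - [0,0,0,0]
    - [0,0,0,0]

```text
t: 13.43
ee_pos: [540.7, 20.5, 281.4]
orientation: [-1.356, -0.945, 0.945]
ft_force: [0.3, 0.2, 0.0]
width: 0.3
```

```bash
sed -i 's/^im=.*/im=get_image("scene");tp=get_image("top")/; $d' m.py; cat >> m.py <<'E'
cv2.imwrite("pics/m2.png",np.hstack([cv2.resize(tp[160:260,160:260],(400,400),interpolation=2),cv2.resize(im[220:320,270:370],(400,400),interpolation=2)]))
E
python3 m.py; python3 g.py 1.2 36 18
```

```text
pointer_hub scene 0.59 [328.7 267.8] [577.6 220.9 167. ]
pointer_hub top 0.75 [212.  211.5] [571.4 214.3 167. ]
pointer_tip scene 0.79 [336.1 282.6] [596.6 269.1 167. ]
pointer_tip top 0.5 [188.2 199.9] [606.4 283.5 167. ]
scene 0.56 IoU angle [(np.float64(0.718), np.float64(1.22)), (np.float64(0.713), np.float64(1.26)), (np.float64(0.71), np.float64(1.24)), (np.float64(0.709), np.float64(1.16))]
top 0.71 IoU angle [(np.float64(0.755), np.float64(1.18)), (np.float64(0.754), np.float64(1.16)), (np.float64(0.752), np.float64(1.2)), (np.float64(0.703), np.float64(1.22))]
[541.36303462  23.22407476 280.52507677] yaw 1.2222829455490338 target [601.82158271 235.03096751] tool shift [219.7281638  101.51250179  15.47524093] 13.8833 [ 0.17060892 -0.12892325 -0.60644768]
```

View pics/m2.png

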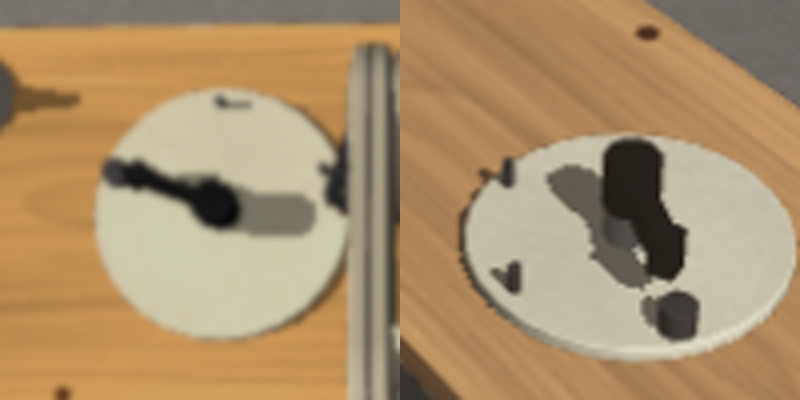

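The pointer's line runs onto the thick peg in both views. In the top view the hub is at (214,203), the tip about (122,170) and the peg at (115,172). The fitted angles are 1.18 and 1.22 rad, against 1.20 for the peg. The arm is clear, so I'm handing in.

```bash
python3 -c "
from workcell import *
print(close_job())"
```

```text
the job is handed in; nothing more can be done
None
```

The tap is open, the pointer aims at the thick peg, and I handed the job in at about 14 s of the 58 s allowed. The hand-in returned no verdict.

- **Tap:** With the gripper shut, I pushed the lever round until it stopped. It held there at about 14 N without moving, and both camera views show it lying along the pipe.
- **Pointer:** I pushed it counter-clockwise from about 0.86 to about 1.20 rad. With the arm clear, the outline fits gave 1.18 (top) and 1.22 rad (scene), against 1.20 for the peg. The tolerance is about 0.15 rad.
- **Other things on the shelf:** The arm ended clear of everything, with near-zero force on the tool. I touched none of the loose things as far as the forces and pictures show, but I did not re-measure where they stand.
- **Checks that disagreed:**
    - The network's hub point in the last scene picture was about 14 mm off the fitted dial centre, so I relied on the fit and the picture.
    - One mid-push top reading (0.88 rad) came from an old picture, and I ignored it.

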